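Lock the yellow coolant coupler

ROBOT

A 7-joint arm with a two-finger parallel gripper is mounted at the origin on the work surface. World frame = base frame: x ahead of the robot, y to its left, z up, the work surface at z = 0. Lengths are in m, angles in rad, forces in N, time in s.
With the tool pointing down it reaches from about 0.4 to 0.85 m from the base axis. Payload 10.4 kg.
Tool frame: the origin (TCP) lies on the mounting face of the last link; the fingertips stand r.tips_ahead ahead of it and the grasp point (between the pads) lies 164 mm ahead of it (r.tips_ahead is the distance from the TCP to the fingertips, in m); z points along the fingers, y is the line along which they close (so a half turn about z gives the same grasp; the last joint's range is limited). The gripper opens to 87 mm and grips with 3 to 60 N. Pads are 19 mm wide; open, the fingers measure 117 mm over their backs; the gripper's body (75 mm by 190 mm) begins 51 mm behind the grasp point.
Start: joints at [-0.023, 0.332, -0.065, 1.46, 0.022, 1.35, -0.088], TCP at [0.625, 0, 0.405] pointing down, gripper open.
Joint ranges: [-2.6, 2.6], [-0.5, 2.12], [-1.47, 1.34], [0.16, 2.42], [-1.27, 4.41], [0.06, 2.06], [-2.6, 2.6]. Speed limits (rad/s): [2.22, 2.22, 2.79, 2.79, 3.14, 3.14, 3.14].

INTERFACE

Orientations are given as a unit quaternion [x, y, z, w].
In Python, from bench import telemetry, imaging, job, r gives the robot as it stands.
- The arm moves only by the tool move_arm, never from a script. Its argument "steps" is a list of rows, each an object of numbers: "dx", "dy", "dz": the shift along the tool's x, y, z in cm; "spin": the turn about the tool's z in rad. In form: [{"dx": .., "dy": .., "dz": .., "spin": ..}, ...]. A call has 1 to 12 rows; each row shifts and turns the commanded pose from where the row before left it, along the tool's axes as they then stand; what a row does not reach is not made up. A row lasts 1/10 s, in which the tool goes at most 50 mm and 8.59 degrees, less where a joint would pass 70% of its speed; a pose out of reach is approached as far as the arm can. A call with a gripper value outside its range is refused whole. "claw" is the finger opening in cm, from 0 to 8.7, set as the call begins (left out, the last holds). The fingers move at their own pace and stop on an object; "squeeze" is the grip in N (left out, the last holds). Time passes only in rows, so rows that do not move let the fingers close. It gives the time, the measured TCP pose, the force, the opening and the grip force at its end, in the units of the state.
- telemetry.read_state(): the state, without advancing time (a new reading comes with each control period).
- imaging.camera(name): name is "scene" or "side" or "wrist"; returns a dict with "img" (400x640x3 uint8, red, green, blue), "camera_matrix" (3x3 intrinsics, pixels), "D" ([k1, k2, p1, p2, k3] as OpenCV has them; the pictures are not rectified), "R" (3x3) and "t" (3): a world point X has camera coordinates R X + t. Camera axes: x right, y down, z forward; pixel columns grow to the right and rows downward; lengths in m; the calibration is good to about 2 mm. A picture is of the moment at which its call begins. There is no depth.
- job.close_job(): hands the job in; it is judged then, once.
The state is a dict: "time": time; "joint_positions": joint angles; "joint_vel": joint speeds; "joint_torque": joint torques, N m; "ee_pos": TCP position; "eef_rot": TCP orientation; "ft_force": force on the tool from outside, world axes, zero at the start; "torque": the same for the moment, N m; "width": finger opening in m; "grip_force": force on a finger pad.
Only numpy, scipy, OpenCV 4.12 (cv2) and the standard library are available. Lean on these libraries where they do the work, as an engineer would, in place of code of your own. Each camera call takes 0.05 s, during which the arm holds its last target. There are 200 camera calls.

TASK

Of the three coolant couplers on the grinding bench, lock the one with the yellow collar: pull its spring collar up, turn it clockwise (seen from above) until its white mark stands at the green dot, and let it go back down so that it sits fully home. Leave the blue and the red collars as they are.

Things in the scene. Friction and masses are not known exactly. Their poses are not given: they have to be found in the camera images.
- yellow_collar (a point): Centre of the yellow collar, on its upright axis: a knurled round sleeve, 40 mm across, 32 mm tall, from 56 to 88 mm above the table when down; grip it across any diameter. A fixed brass-topped barrel 25 mm across stands in it up to 96 mm. It slides up 24 mm to a stop against a spring (7 N, at the stop 13 N); let go, it springs back down. It turns only when 10 mm or more up.
- yellow_turn (a joint): Turn of the yellow collar about its axis, rad, growing clockwise seen from above: 0 to 0.15 at the start (white mark at the red dot), 1.08 locked (white mark at the green dot), stops at 0 and 1.25. Down, it is held within 0 to 0.25 or 0.88 to 1.25; let go in between, it stays up, resting on lugs. Turns lightly (under 0.3 N m) and stays put.
- blue_mark (a point): Outer top end of the white mark on the rim of the blue collar, 20 mm from its axis, 88 mm above the table; a like coupler, already locked, to be left alone. All three are bolted down: a dark plate 90 x 90 x 12 mm with a copper pipe stub, on it an aluminium disc 68 mm across, top 30 mm above the table, with two steel lugs up to 43 mm high, 29 mm from the axis.
- red_mark (a point): Outer top end of the white mark on the rim of the red collar, 20 mm from its axis, 88 mm above the table; a like coupler, already locked, to be left alone.
Mind the look-alikes: they are no part of the job. Leave any pink look-alike of the part that bears yellow_collar alone.

How it is judged:
By the outcome, as a careful person would: the job done as asked, in the order asked, and still so for the second after the job is handed in, with the robot touching nothing.
It also fails if it takes over 32 s, if anything falls off the work surface, if the arm or the gripper's body presses on something with over 40 N, if the wrist force passes 120 N, or if a joint passes its speed limit or range.

## Working session

There is one attempt and no reset: what is moved stays moved. The work goes in short steps, Python scripts to look and compute and a tool call to move; the robot and the scene stay as the last step left them, time stands still between calls to the robot, and variables do not carry over. Pictures are saved under pics/ and viewed, at most 10 in all, crops included, and the job is handed in when it is done.

Besides the shell and the picture viewer there is one more tool, called after "Request:" as a command line: name --argument value ..., lists and objects as JSON in quotes. move_arm: Moves the arm, as the interface text tells. Its arguments: {"type":"object","properties":{"steps":{"type":"array","items":{"type":"object","properties":{"dx":{"type":"number"},"dy":{"type":"number"},"dz":{"type":"number"},"spin":{"type":"number"}}}},"claw":{"type":"number"},"squeeze":{"type":"number"}},"required":["steps"]}

```bash
mkdir -p pics
cat > h.py <<'E'
import numpy as np, cv2
from bench import telemetry, imaging, job, r
def ray(c,uv):
    n=cv2.undistortPoints(np.array([[uv]],float),c["camera_matrix"],np.array(c["D"],float))[0,0]
    d=c["R"].T@np.array([n[0],n[1],1]); o=-c["R"].T@c["t"]; return o,d
def onz(c,uv,z):
    o,d=ray(c,uv); return o+d*(z-o[2])/d[2]
def proj(c,X):
    return cv2.projectPoints(np.array(X,float).reshape(-1,3),cv2.Rodrigues(c["R"])[0],c["t"],c["camera_matrix"],np.array(c["D"],float))[0].reshape(-1,2)
E
python3 - <<'E'
from h import *
for k in c if (c:=None) else ["scene","wrist"]:
    c=imaging.camera(k); cv2.imwrite(f"pics/{k}0.png",c["img"][...,::-1])
s=telemetry.read_state();print(s,r.tips_ahead)
E
```

```text
{'time': 0.1, 'joint_positions': array([-0.02261663,  0.33280038, -0.06468055,  1.46084749,  0.02160731,
        1.34992581, -0.08849783]), 'joint_vel': array([ 0.00116394,  0.00037959,  0.00031967, -0.00196406,  0.00087753,
        0.0002519 ,  0.00113657]), 'joint_torque': array([ 3.16136166e-04, -6.24538064e+01,  2.38312193e-02, -3.90717781e+01,
       -6.15657773e-02,  3.65302863e-02,  4.60620026e-05]), 'ee_pos': array([6.24882645e-01, 5.25932089e-06, 4.04043192e-01]), 'eef_rot': array([ 7.07099200e-01,  7.07114070e-01, -4.79431955e-04, -4.28119881e-04]), 'ft_force': array([ 0.32175788, -0.48951706, -0.40572479]), 'torque': array([-0.0330079 ,  0.02030353, -0.01946196]), 'grip_force': 0.0, 'width': 0.08702775401249123} 0.1822
```

View pics/scene0.png

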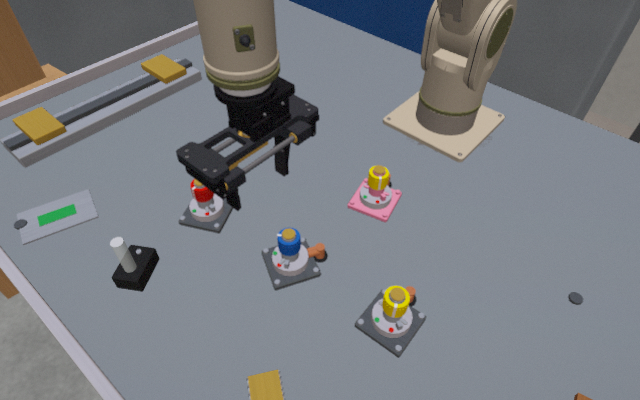

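View pics/wrist0.png

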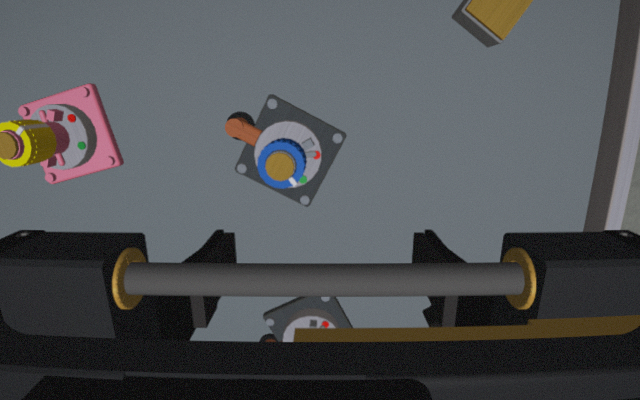

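The scene view shows the target, the yellow collar on the dark plate, at about (396,300). The pink look-alike is at (378,178), blue at (289,240) and red at (203,190). The wrist view shows the pink unit at left (15,140) and blue at (280,165), but not the target.

Run:
```python
from h import *
c=imaging.camera("scene"); w=imaging.camera("wrist")
def blob(c,lo,hi,box):
    x0,y0,x1,y1=box; h=cv2.cvtColor(c["img"],cv2.COLOR_RGB2HSV)[y0:y1,x0:x1]
    m=cv2.inRange(h,lo,hi); ys,xs=np.nonzero(m); return xs.mean()+x0,ys.mean()+y0,len(xs)
yb=blob(c,(24,150,100),(34,255,255),(370,270,430,330)); print(yb)
print("yellow",onz(c,yb[:2],.074),"top",onz(c,(397,292),.096))
for n,u in dict(pink=(379,170),blue=(289,234),red=(203,184)).items(): print(n,onz(c,u,.096))
print("blue from wrist",onz(w,(281,166),.096))
s=c["img"][260:360,340:450]; cv2.imwrite("pics/z.png",cv2.resize(s[...,::-1],None,fx=6,fy=6,interpolation=2)[:600,:660])
p=telemetry.read_state(); print(p["ee_pos"])
```

```text
(np.float64(395.1333333333333), np.float64(302.29285714285714), 420)
yellow [0.56425222 0.23123296 0.074     ] top [0.55985254 0.22801508 0.096     ]
pink [0.35433982 0.04163505 0.096     ]
blue [0.59007299 0.02250438 0.096     ]
red [ 0.61269009 -0.18384079  0.096     ]
blue from wrist [0.58884771 0.02073689 0.096     ]
[6.24929821e-01 5.60502579e-05 4.04269017e-01]
```

View pics/z.png

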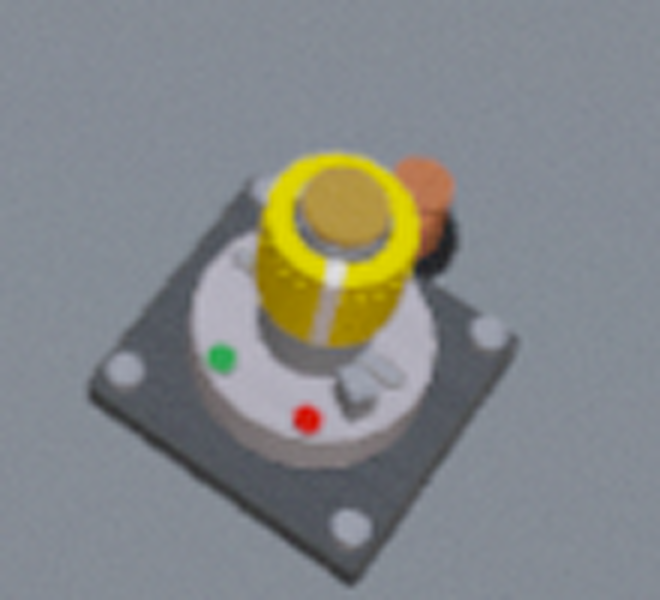

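The zoom confirms the yellow collar on the dark plate: top centre at (397.3,294.7), white mark facing the red dot, green dot clockwise of it, and pipe stub at the upper right. I'll go above it and look with the wrist camera.

Request:
move_arm --steps '[{"dx": 3.8,"dy": -1.05},{"dx": 3.8,"dy": -1.05},{"dx": 3.8,"dy": -1.05},{"dx": 3.8,"dy": -1.05},{"dx": 3.8,"dy": -1.05},{"dx": 3.8,"dy": -1.05},{},{},{}]' --claw 8.7 --squeeze 25

```text
$.steps[0]: bad value
```

Run:
```python
from h import *
c=imaging.camera("scene"); w=imaging.camera("wrist"); d=imaging.camera("side")
cv2.imwrite("pics/w1.png",w["img"][...,::-1])
cv2.imwrite("pics/s1.png",d["img"][...,::-1])
print(telemetry.read_state()["ee_pos"], proj(w,[.562,.229,.096]), proj(d,[.562,.229,.096]))
```

```text
[6.24975843e-01 2.10053828e-05 4.04610809e-01] [[ 236.91897506 -121.69511455]] [[289.49131799 147.5466406 ]]
```

View pics/w1.png

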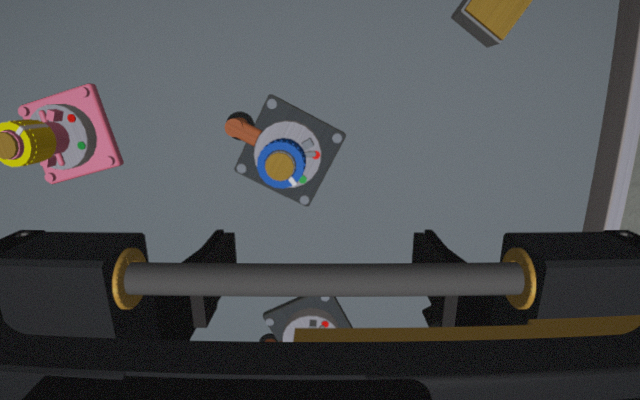

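View pics/s1.png

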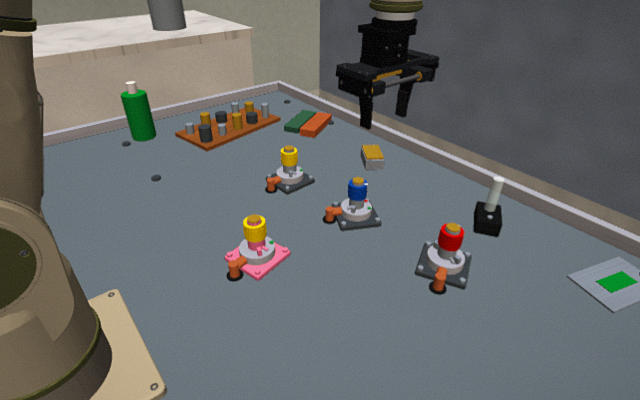

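The move was refused, probably because every key is required, so the wrist view is unchanged. The side view shows the yellow barrel top at about (289,149). My estimate projects to (289.5,147.5), so the position holds. The pipe stubs are low.

Request:
move_arm --steps '[{"dx": 3.8,"dy": -1.05,"dz": 0,"spin": 0},{"dx": 3.8,"dy": -1.05,"dz": 0,"spin": 0},{"dx": 3.8,"dy": -1.05,"dz": 0,"spin": 0},{"dx": 3.8,"dy": -1.05,"dz": 0,"spin": 0},{"dx": 3.8,"dy": -1.05,"dz": 0,"spin": 0},{"dx": 3.8,"dy": -1.05,"dz": 0,"spin": 0},{"dx": 0,"dy": 0,"dz": 0,"spin": 0},{"dx": 0,"dy": 0,"dz": 0,"spin": 0},{"dx": 0,"dy": 0,"dz": 0,"spin": 0}]' --claw 8.7 --squeeze 25

```text
time: 1.25
ee_pos: [0.5625, 0.2268, 0.4047]
eef_rot: [0.708, 0.707, -0.0, 0.0]
ft_force: [0.1, 0.9, -0.1]
width: 0.0872
grip_force: 0.0
```

Run:
```python
from h import *
w=imaging.camera("wrist")
cv2.imwrite("pics/w2.png",w["img"][...,::-1])
print(telemetry.read_state()["ee_pos"], proj(w,[.562,.229,.096]))
```

```text
[0.56259621 0.22651269 0.40475562] [[324.00031858 187.65758093]]
```

View pics/w2.png

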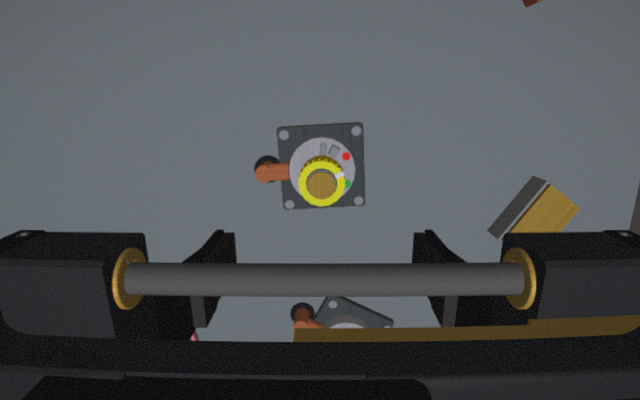

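The wrist view shows the yellow barrel top at (321.5,184), with the white mark on its right at about (341,177). The red dot is at (346,156) and the green dot at (347,184). I'll work out the centre and the angles.

```bash
cat > meas.py <<'E'
from h import *
def meas(w,p0,zup=0):
    h=cv2.cvtColor(w["img"],cv2.COLOR_RGB2HSV); u0,v0=p0
    def seg(lo,hi,R=35):
        m=cv2.inRange(h,lo,hi); k=np.zeros_like(m); cv2.circle(k,(int(u0),int(v0)),R,255,-1); m&=k
        ys,xs=np.nonzero(m); return np.c_[xs,ys]
    g=seg((50,120,60),(75,255,255)); rd=seg((0,170,120),(5,255,255)); br=seg((15,80,90),(23,210,230),14); 
    wh=seg((0,0,170),(179,60,255),26)
    return [(n,len(a),a.mean(0) if len(a) else None) for n,a in dict(green=g,red=rd,brass=br,white=wh).items()]
E
python3 - <<'E'
from meas import *
w=imaging.camera("wrist")
M=meas(w,(321.5,184)); print(M)
d={n:a for n,_,a in M}
ctr=onz(w,d["brass"],.096); ctr2=onz(w,(321.5,184),.096); print(ctr,ctr2)
for n,z in (("green",.03),("red",.03)):
    p=onz(w,d[n],z); e=p-ctr2; print(n,p,np.hypot(*e[:2]),np.arctan2(e[1],e[0]))
p=onz(w,(341,177),.088); e=p-ctr2; print("mark",p,np.hypot(*e[:2]),np.arctan2(e[1],e[0]))
print(proj(w,[[.562,.229,.405],[.562,.229,.03]]))
v=w["img"][164:206,300:364,::-1]; cv2.imwrite("pics/w3.png",cv2.resize(v,None,fx=10,fy=10,interpolation=2))
E
```

```text
[('green', 30, array([347.1       , 183.43333333])), ('red', 3, array([344., 158.])), ('brass', 582, array([320.9209622 , 184.51890034])), ('white', 40, array([338.8, 174.2]))]
[0.55955098 0.23144176 0.096     ] [0.56003199 0.2318824  0.096     ]
green [0.585641   0.21717559 0.03      ] 0.029531533733372937 -0.5212949995957346
red [0.58214012 0.24324969 0.03      ] 0.024859295950771416 0.47491744561429794
mark [0.57651241 0.2360994  0.088     ] 0.01701138462533894 0.25050459093444905
[[2.01258581e+03 1.51557725e+06]
 [3.23861869e+02 1.72028398e+02]]
```

View pics/w3.png

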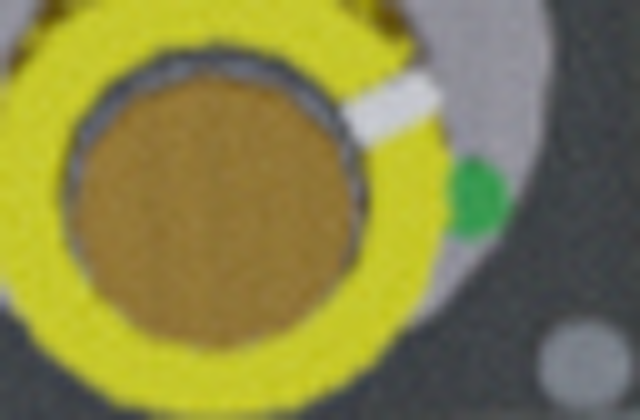

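Centre ≈ (0.560,0.231), against (0.562,0.229) from the scene camera. The mark is at ≈ +0.43 rad and the green dot at ≈ −0.53, so the turn needed is about 0.97 rad. Next I descend and grip gently.

Request:
move_arm --steps '[{"dx": 0.4,"dy": -0.2,"dz": 2,"spin": 0},{"dx": 0,"dy": 0,"dz": 2.5,"spin": 0},{"dx": 0,"dy": 0,"dz": 2.5,"spin": 0},{"dx": 0,"dy": 0,"dz": 2.5,"spin": 0},{"dx": 0,"dy": 0,"dz": 2.5,"spin": 0},{"dx": 0,"dy": 0,"dz": 2,"spin": 0},{"dx": 0,"dy": 0,"dz": 1.5,"spin": 0},{"dx": 0,"dy": 0,"dz": 1.1,"spin": 0},{"dx": 0,"dy": 0,"dz": 0,"spin": 0},{"dx": 0,"dy": 0,"dz": 0,"spin": 0}]'

```text
time: 2.35
ee_pos: [0.5603, 0.232, 0.2394]
eef_rot: [0.707, 0.707, 0.0, 0.0]
ft_force: [-0.2, 0.1, 0.5]
width: 0.0871
grip_force: 0.0
```

Request:
move_arm --steps '[{"dx": 0,"dy": 0,"dz": 0,"spin": 0},{"dx": 0,"dy": 0,"dz": 0,"spin": 0},{"dx": 0,"dy": 0,"dz": 0,"spin": 0},{"dx": 0,"dy": 0,"dz": 0,"spin": 0},{"dx": 0,"dy": 0,"dz": 0,"spin": 0},{"dx": 0,"dy": 0,"dz": 0,"spin": 0},{"dx": 0,"dy": 0,"dz": 0,"spin": 0},{"dx": 0,"dy": 0,"dz": 0,"spin": 0}]' --claw 3 --squeeze 10

```text
time: 3.15
ee_pos: [0.5603, 0.232, 0.2388]
eef_rot: [0.707, 0.707, 0.0, 0.0]
ft_force: [2.9, -0.2, -1.0]
width: 0.0401
grip_force: 10.0
```

Request:
move_arm --steps '[{"dx": 0,"dy": 0,"dz": 0,"spin": 0},{"dx": 0,"dy": 0,"dz": 0,"spin": 0},{"dx": 0,"dy": 0,"dz": -0.4,"spin": 0},{"dx": 0,"dy": 0,"dz": -0.5,"spin": 0},{"dx": 0,"dy": 0,"dz": -0.5,"spin": 0},{"dx": 0,"dy": 0,"dz": -0.4,"spin": 0},{"dx": 0,"dy": 0,"dz": 0,"spin": 0},{"dx": 0,"dy": 0,"dz": 0,"spin": 0}]' --squeeze 45

```text
time: 3.95
ee_pos: [0.5603, 0.232, 0.256]
eef_rot: [0.707, 0.707, 0.0, 0.0]
ft_force: [8.4, 2.5, -10.4]
width: 0.0391
grip_force: 45.0
```

The wrist reads 10.4 N down, which fits a collar raised about 17 mm. Now the turn.

Request:
move_arm --steps '[{"dx": 0,"dy": 0,"dz": 0,"spin": 0.1},{"dx": 0,"dy": 0,"dz": 0,"spin": 0.1},{"dx": 0,"dy": 0,"dz": 0,"spin": 0.1},{"dx": 0,"dy": 0,"dz": 0,"spin": 0.1},{"dx": 0,"dy": 0,"dz": 0,"spin": 0.1},{"dx": 0,"dy": 0,"dz": 0,"spin": 0.1},{"dx": 0,"dy": 0,"dz": 0,"spin": 0.1},{"dx": 0,"dy": 0,"dz": 0,"spin": 0.1},{"dx": 0,"dy": 0,"dz": 0,"spin": 0.1},{"dx": 0,"dy": 0,"dz": 0,"spin": 0.08},{"dx": 0,"dy": 0,"dz": 0,"spin": 0},{"dx": 0,"dy": 0,"dz": 0,"spin": 0}]'

```text
time: 5.15
ee_pos: [0.5616, 0.231, 0.2566]
eef_rot: [0.957, 0.29, 0.002, 0.001]
ft_force: [13.6, -1.2, -11.5]
width: 0.0392
grip_force: 45.0
```

Run:
```python
from h import *
from scipy.spatial.transform import Rotation as R
s=telemetry.read_state(); x=R.from_quat(s["eef_rot"]).as_matrix(); print(np.arctan2(x[1,1],x[0,1]),s["torque"],s["ft_force"],s["joint_positions"])
a=imaging.camera("scene"); w=imaging.camera("wrist")
A=cv2.resize(a["img"][250:360,330:460],(780,660))[:380]
B=w["img"][100:400,100:540]
cv2.imwrite("pics/t1.png",cv2.resize(a["img"][250:350,330:460],(780,600),interpolation=2)[...,::-1])
```

```text
-0.981778684984156 [ 0.13336558 -2.93162057 -0.08507277] [ 13.59020323  -1.17668127 -11.5420351 ] [-0.44896671  0.41195824 -0.02124573  1.67741447  0.0121528   1.04884735
 -1.45623628]
```

View pics/t1.png

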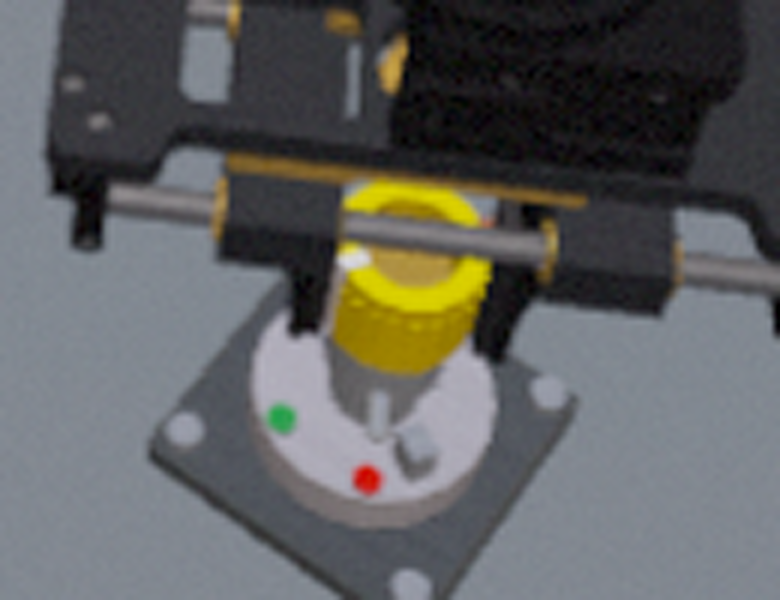

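The scene crop shows the collar raised, with the white mark turned to the left at crop (343,262). The green dot is at (282,418) and the red dot at (368,480). I'll compute the angles.

Run:
```python
from h import *
a=imaging.camera("scene")
f=lambda u,v:(330+u/6-.4,250+v/6-.4)
G=onz(a,f(282,418),.03);Rd=onz(a,f(368,480),.03)
print("r-g dist",np.linalg.norm(G-Rd), G,Rd)
for c in [(.562,.229),(.5615,.2305),(.560,.2315)]:
    c=np.array(c)
    for n,p in dict(g=G,r=Rd,mo=onz(a,f(341,263),.1055),mi=onz(a,f(366,258),.1055)).items():
        e=p[:2]-c; print(n,round(np.hypot(*e),4),round(np.arctan2(e[1],e[0]),3),end=' | ')
    print()
```

```text
r-g dist 0.028339461489356448 [0.58586726 0.21652716 0.03      ] [0.58506456 0.24485525 0.03      ]
g 0.0269 -0.482 | r 0.028 0.602 | mo 0.0189 -0.514 | mi 0.0122 -0.457 | 
g 0.0281 -0.521 | r 0.0276 0.547 | mo 0.0201 -0.567 | mi 0.0134 -0.541 | 
g 0.0299 -0.525 | r 0.0284 0.49 | mo 0.0219 -0.569 | mi 0.0152 -0.546 |
```

The mark is within about 0.04 rad of the green dot. I'll lower it back, then release.

Request:
move_arm --steps '[{"dx": 0,"dy": 0,"dz": 0.4,"spin": 0},{"dx": 0,"dy": 0,"dz": 0.5,"spin": 0},{"dx": 0,"dy": 0,"dz": 0.5,"spin": 0},{"dx": 0,"dy": 0,"dz": 0.35,"spin": 0},{"dx": 0,"dy": 0,"dz": 0,"spin": 0},{"dx": 0,"dy": 0,"dz": 0,"spin": 0}]'

```text
time: 5.9
ee_pos: [0.5616, 0.231, 0.2395]
eef_rot: [0.957, 0.29, 0.002, 0.001]
ft_force: [12.7, -1.6, -7.1]
width: 0.0396
grip_force: 45.0
```

Request:
move_arm --steps '[{"dx": 0,"dy": 0,"dz": 0,"spin": 0},{"dx": 0,"dy": 0,"dz": 0,"spin": 0},{"dx": 0,"dy": 0,"dz": 0,"spin": 0},{"dx": 0,"dy": 0,"dz": 0,"spin": 0},{"dx": 0,"dy": 0,"dz": 0,"spin": 0},{"dx": 0,"dy": 0,"dz": 0,"spin": 0},{"dx": 0,"dy": 0,"dz": 0,"spin": 0},{"dx": 0,"dy": 0,"dz": 0,"spin": 0}]' --claw 8.7

```text
time: 6.7
ee_pos: [0.56, 0.232, 0.2393]
eef_rot: [0.957, 0.291, -0.0, 0.0]
ft_force: [0.7, -0.7, 0.3]
width: 0.0861
grip_force: 0.0
```

Request:
move_arm --steps '[{"dx": 0,"dy": 0,"dz": -1,"spin": 0},{"dx": 0,"dy": 0,"dz": -2,"spin": 0},{"dx": 0,"dy": 0,"dz": -3,"spin": 0},{"dx": 0,"dy": 0,"dz": -3,"spin": 0},{"dx": 0,"dy": 0,"dz": -3,"spin": 0},{"dx": 0,"dy": 0,"dz": -3,"spin": 0},{"dx": 0,"dy": 0,"dz": -2,"spin": 0},{"dx": 0,"dy": 0,"dz": 0,"spin": 0},{"dx": 0,"dy": 0,"dz": 0,"spin": 0},{"dx": 0,"dy": 0,"dz": 0,"spin": 0}]'

```text
time: 7.7
ee_pos: [0.5597, 0.2319, 0.4083]
eef_rot: [0.957, 0.291, -0.001, 0.0]
ft_force: [0.3, -0.2, 0.0]
width: 0.0869
grip_force: 0.0
```

Run:
```python
from h import *
a=imaging.camera("scene")
cv2.imwrite("pics/f1.png",cv2.resize(a["img"][250:350,330:460],(780,600),interpolation=2)[...,::-1])
s=telemetry.read_state(); print(s["time"],s["ee_pos"])
```

```text
7.75 [0.55977178 0.23191764 0.40813391]
```

View pics/f1.png

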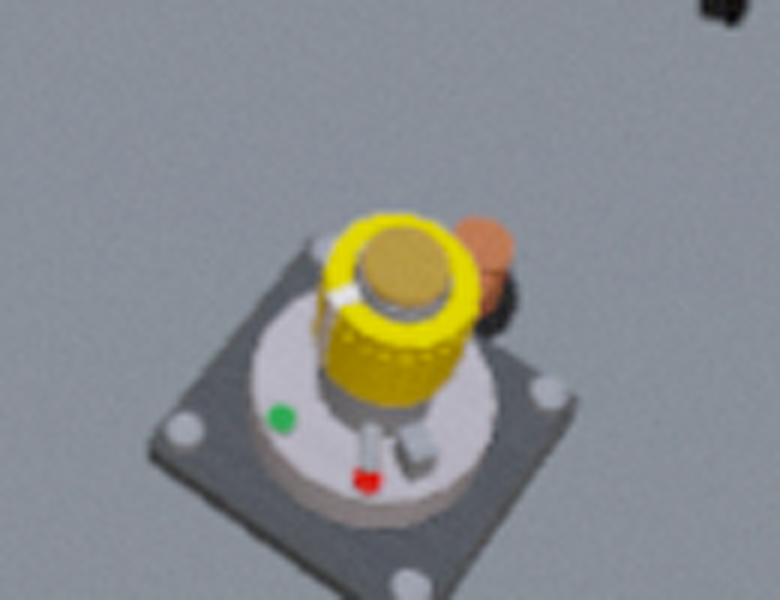

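The collar is back at its original image height (ring top at row 285.3, against 285 before) and the mark is at crop (333,299). I'll check the angle before handing in.

Run:
```python
from h import *
a=imaging.camera("scene")
f=lambda u,v:(330+u/6-.4,250+v/6-.4)
c=onz(a,f(403,266),.096)
ring=onz(a,f(403,281),.088)
print(c,ring)
for c in [c[:2],np.array([.5615,.2305])]:
    for n,p in dict(g=onz(a,f(282,418),.03),r=onz(a,f(368,480),.03),mo=onz(a,f(329,302),.088),mi=onz(a,f(354,291),.088)).items():
        e=p[:2]-c; print(n,round(np.hypot(*e),4),round(np.arctan2(e[1],e[0]),3),end=' | ')
    print()
```

```text
[0.56294541 0.22972621 0.096     ] [0.5619312  0.23038162 0.088     ]
g 0.0265 -0.522 | r 0.0268 0.6 | mo 0.0198 -0.536 | mi 0.0123 -0.621 | 
g 0.0281 -0.521 | r 0.0276 0.547 | mo 0.0214 -0.533 | mi 0.0139 -0.606 |
```

```bash
python3 -c "
from bench import job; print(job.close_job())"
```

```text
the job is handed in; nothing more can be done
None
```

The yellow collar was pulled up, turned clockwise until its white mark was within about 0.05 rad of the green dot, and let back down to its original height; the arm never went near the blue, red or pink couplers, and the job is handed in.

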